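# Scrub out the toothbrush holder

## Robot

A 6-joint arm with a two-finger parallel gripper is mounted at the origin on the work surface. World frame = base frame: x ahead of the robot, y to its left, z up, the work surface at z = 0. Lengths are in m, angles in rad, forces in N, time in s.
With the tool pointing down it reaches from about 0.375 to 0.9 m from the base axis. Payload 3.1 kg.
Tool frame: the origin (TCP) lies midway between the tips of the shut fingers; the grasp point (between the pads) lies 19 mm behind it; z points along the fingers, y is the line along which they close (so a half turn about z gives the same grasp; the last joint's range is limited). The gripper opens to 87 mm and grips with 3 to 60 N. Pads are 19 mm wide; open, the fingers measure 117 mm over their backs; the gripper's body (75 mm by 190 mm) begins 51 mm behind the grasp point.
Start: joints at [-1.492, 0.527, 1.433, -0, 1.181, -0.178], TCP at [0.159, -0.604, 0.223] pointing down, gripper open.
Joint ranges: [-3.08, 3.08], [-0.75, 2.2], [0.22, 2.44], [-1.43, 4.57], [0, 2.65], [-2.85, 2.85]. Speed limits (rad/s): [2.79, 2.79, 3.14, 3.14, 3.14, 3.14].

## Interface

Orientations are given as a unit quaternion [x, y, z, w].
In Python, from rig import robot gives the robot as it stands. The module is installed in compiled form; this text tells all that it offers.
- The arm moves only by the tool play_rows, never from a script. Its arguments are lists of equal length, an entry for each row: "gripper": the closure, from -1 (fully open) to 1 (shut); "delta_pos": the shift along the tool's x, y, z in cm, a list of three; "turn": the turn, a rotation vector about the tool's x, y, z in rad, a list of three. A call has 1 to 12 rows; each row is the pose to reach, as a shift and turn from the pose commanded when the call began, along the tool's axes at that moment; what a row does not reach only later rows make up. A row lasts 1/8 s, in which the tool goes at most 62.5 mm and 10.7 degrees, less where a joint would pass 70% of its speed; a pose out of reach is approached as far as the arm can. A call with a gripper value outside its range is refused whole. The fingers move at their own pace and stop on an object; "squeeze" is the grip in N (left out, the last holds). Time passes only in rows, so rows that repeat a pose let the fingers close. It gives the time, the measured TCP pose, the force, the opening and the grip force at its end, in the units of the state.
- robot.get_obs(): the state, without advancing time (a new reading comes with each control period).
- robot.camera(name): name is "scene" or "top"; returns a dict with "color" (400x640x3 uint8, red, green, blue), "vfov" (degrees; the focal length in pixels is half the picture's height over the tangent of half this angle, whatever the lens; pixels are square), "cx", "cy" (the principal point, pixels), "R" (3x3) and "t" (3): a world point X has camera coordinates R X + t. Camera axes: x right, y down, z forward; pixel columns grow to the right and rows downward; lengths in m; the calibration is good to about 2 mm. A picture is of the moment at which its call begins. There is no depth.
- robot.hand_in(): hands the job in; it is judged then, once.
The state is a dict: "time": time; "q": joint angles; "joint_velocities": joint speeds; "joint_torque": joint torques, N m; "position": TCP position; "tool_rot": TCP orientation; "ft_force": force on the tool from outside, world axes, zero at the start; "moment": the same for the moment, N m; "grip_width": finger opening in m; "grip_force": force on a finger pad.
Only numpy, scipy, OpenCV 4.12 (cv2) and the standard library are available. Lean on these libraries where they do the work, as an engineer would, in place of code of your own. Each camera call takes 0.05 s, during which the arm holds its last target. There are 200 camera calls.

## Task

Lift the steel cover plate off the dark toothbrush holder and lay it flat, knob up, on the middle of the grey stone slab. Then take the long brush that stands in the small round dish, scrub the holder's well with at least three full strokes, each right down to the bottom and back up nearly to the rim, and stand the brush upright in its dish again. Do not drop the plate or the brush, do not tip the holder or push it out of its place, and leave the dispenser, the electric toothbrush and the tumbler alone.

Things in the scene. Friction and masses are not known exactly. Their poses are not given: they have to be found in the camera images.
- holder: toothbrush holder: loose dark stoneware block, 76 (x) x 128 (y) x 110 mm high, 0.95 kg. Origin at the centre of its underside, z up. In its middle a square well 60 x 60 mm, 104 mm deep, open at the top; walls 8 mm thick on the x sides, 34 mm on the y sides. Two upright steel pins, 8 mm across and 10 mm high, stand on the rim at y = +50 and -50 mm
- holder_well (a point): centre of the floor of the holder's well, 6 mm above the holder's underside (104 mm below the rim); axes as the holder's
- cover: loose steel cover plate, 80 (x) x 132 (y) x 4 mm, 0.16 kg, resting at first on the holder's rim, axes along the holder's. Origin at the centre of its underside, z up. 12 mm holes at y = +50 and -50 mm sit loosely over the pins, which stand 6 mm above the plate; 14 mm toothbrush holes at y = +22 and -22 mm. In the middle a round steel knob, 22 mm across, 36 mm high above the plate
- cover_knob (a point): centre of the top of the cover's knob, 40 mm above the cover's underside
- brush: long brush, 200 mm, about 0.09 kg, standing on its tip in the dish. Origin at the centre of the tip's flat underside, z along the brush to the handle's end. From the tip up: white foot disc 40 mm across, 10 mm thick; bristle head 54 mm across to 90 mm (soft, does not push back; stiff core 30 mm across); collar 26 mm across to 102 mm; round white handle 18 mm across to 200 mm
- brush_grip (a point): point on the brush's axis in the handle, 160 mm above the tip's underside: a good place to grip
- dish: round dark dish fixed to the counter, 22 mm high, 110 mm across the rim, about 94 mm across its flat inner floor, which is 6 mm above the underside. Origin at the centre of its underside
- slab: grey stone slab fixed on the counter, 170 (x) x 160 (y) x 8 mm. Origin at the centre of its underside; its top is 8 mm up
- dispenser: dark soap dispenser with a steel pump, 70 mm across, 172 mm high, loose; origin at the centre of its underside. Bystander
- toothbrush: white electric toothbrush standing on its foot, 48 mm across, about 210 mm high, loose; origin at the centre of its underside. Bystander
- tumbler: glass tumbler, 76 mm across the rim, 95 mm high, loose; origin at the centre of its underside. Bystander
Mind the look-alikes: they are no part of the job. What is shaped like the dish but blue, orange or purple is not meant.

How it is judged:
On the way, in this order (a step that is already met when the one before it is completed fails the run):
1. the cover plate lies flat on the stone slab, knob up, let go (horizontal distance between cover and slab below 0.05 m and z of cover in the frame of slab below 0.013 m and angle between cover's own z axis and vertical below 0.1 rad and linear speed of cover below 0.03 m/s and contact force between the fingers and cover below 0.1 N), for 0.2 s.
2. first stroke: the brush's tip is at the bottom of the well (within 20 mm of its floor) (horizontal distance between brush and holder_well below 0.03 m and z of brush in the frame of holder_well below 0.02 m), for 0.05 s.
3. first stroke: the brush's tip is drawn up again, more than 75 mm above the well's floor, over or in the well (horizontal distance between brush and holder_well below 0.03 m and z of brush in the frame of holder_well above 0.075 m), for 0.05 s.
4. second stroke: the brush's tip is at the bottom of the well (within 20 mm of its floor) (all of step 2), for 0.05 s.
5. second stroke: the brush's tip is drawn up again, more than 75 mm above the well's floor, over or in the well (all of step 3), for 0.05 s.
6. third stroke: the brush's tip is at the bottom of the well (within 20 mm of its floor) (all of step 4), for 0.05 s.
7. third stroke: the brush's tip is drawn up again, more than 75 mm above the well's floor, over or in the well (all of step 5), for 0.05 s.
At the end, for the whole second after the job is handed in: The cover lies still and flat on the stone slab, knob up, its centre within 50 mm of the slab's; the brush stands still and upright (within 0.15 rad) on the dish's floor, its tip within 35 mm of the dish's centre; the holder stands upright within 40 mm of where it was (all of step 1 and horizontal distance between brush and dish below 0.035 m and z of brush in the frame of dish below 0.012 m and angle between brush's own z axis and vertical below 0.15 rad and linear speed of brush below 0.03 m/s and angle between holder's own z axis and vertical below 0.1 rad and distance of holder from where it was at the start of the episode below 0.04 m); the robot touches nothing.
It fails at once if the holder is tipped (over 0.25 rad) or pushed more than 40 mm out of its place (angle between holder's own z axis and vertical above 0.25 rad or distance of holder from where it was at the start of the episode above 0.04 m).
It fails at once if the cover is dropped (falls freely faster than 0.7 m/s, about 25 mm) (contact force between the fingers and cover below 0.05 N and linear speed of cover above 0.7 m/s).
It fails at once if the brush is dropped (falls freely faster than 0.7 m/s, about 25 mm) (contact force between the fingers and brush below 0.05 N and linear speed of brush above 0.7 m/s).
It fails at once if the dispenser, the electric toothbrush or the tumbler is moved more than 30 mm or tipped (distance of any of dispenser, toothbrush, tumbler from where it was at the start of the episode above 0.03 m or angle between any of dispenser, toothbrush, tumbler's own z axis and vertical above 0.3 rad).
It also fails if it takes over 72 s, if anything falls off the work surface, if the arm or the gripper's body presses on something with over 40 N, if the wrist force passes 120 N, or if a joint passes its speed limit or range.

## Working session

There is one attempt and no reset: what is moved stays moved. The work goes in short steps, Python scripts to look and compute and a tool call to move; the robot and the scene stay as the last step left them, time stands still between calls to the robot, and variables do not carry over. Pictures are saved under pics/ and viewed, at most 10 in all, crops included, and the job is handed in when it is done.

Besides the shell and the picture viewer there is one more tool, called after "Emit:" as name(argument=value, ...), one argument or row to a line, values as JSON. play_rows: Moves the arm, as the interface text tells. Its arguments: {"type":"object","properties":{"gripper":{"type":"array","items":{"type":"number"}},"delta_pos":{"type":"array","items":{"type":"array","items":{"type":"number"}}},"turn":{"type":"array","items":{"type":"array","items":{"type":"number"}}},"squeeze":{"type":"number"}},"required":["gripper","delta_pos","turn"]}

```bash
mkdir -p pics; python3 - <<'E'
from rig import robot
import cv2,numpy as np,pickle
o=robot.get_obs();print({k:np.round(v,4) for k,v in o.items()})
for n in("scene","top"):
    c=robot.camera(n);cv2.imwrite(f"pics/{n}0.png",c["color"][:,:,::-1]);pickle.dump(c,open(f"{n}.pkl","wb"))
    print(n,c["vfov"],c["cx"],c["cy"],c["R"],c["t"],-np.array(c["R"]).T@c["t"])
E
```

```text
{'time': np.float64(0.0), 'q': array([-1.4915,  0.5285,  1.4339, -0.    ,  1.1814, -0.1785]), 'joint_velocities': array([-0.0001, -0.0019, -0.0012, -0.0017,  0.0013,  0.0007]), 'joint_torque': array([-1.20000e-03, -4.40045e+01, -1.76592e+01,  6.31000e-02,
        5.80000e-02, -2.00000e-04]), 'position': array([ 0.1593, -0.6036,  0.2216]), 'tool_rot': array([ 0.9917,  0.1285,  0.    , -0.0011]), 'ft_force': array([-0.2722,  0.2987, -0.6177]), 'moment': array([ 0.0157,  0.046 , -0.0402]), 'grip_force': np.float64(0.0), 'grip_width': np.float64(0.0872)}
scene 53.653964744260335 316.12550013279025 194.45818759998505 [[ 0.31457296  0.94910864  0.01538342]
 [ 0.77830556 -0.24861675 -0.57656757]
 [-0.54340069  0.19334557 -0.81690464]] [-0.15718187 -0.32993384  1.64966293] [ 1.20266248 -0.25179943  1.15980613]
top 47.917661765542455 324.8528142163302 189.16178803623055 [[-0.01954735 -0.99977753 -0.00792425]
 [-0.99466337  0.02024921 -0.10116698]
 [ 0.10130493  0.00590441 -0.9948379 ]] [0.02053201 0.50236225 1.6686809 ] [3.31037062e-01 5.02429217e-04 1.71105217e+00]
```

View pics/scene0.png

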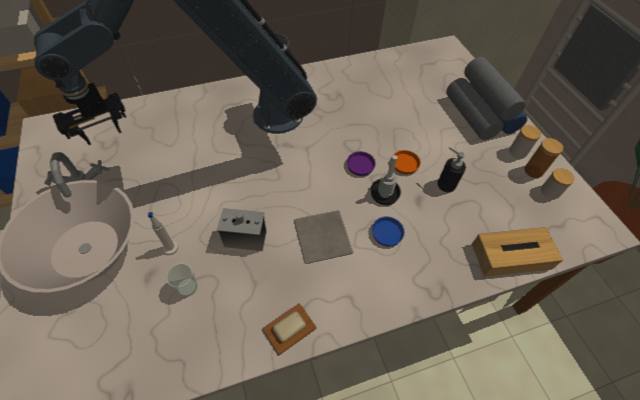

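View pics/top0.png

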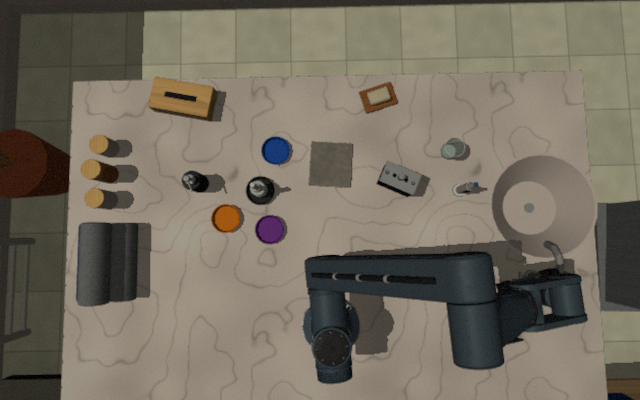

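The scene view shows the holder with its cover at about (242,228), the slab at (323,237), and the brush in the dark dish at (387,185). In the top view they are at (402,179), (331,164) and (260,190). I'll zoom in on both views.

```bash
python3 - <<'E'
import pickle,cv2,numpy as np
t=pickle.load(open("top.pkl","rb"))["color"][:,:,::-1];s=pickle.load(open("scene.pkl","rb"))["color"][:,:,::-1]
g=lambda a:np.clip(a.astype(float)*1.5,0,255).astype(np.uint8)
a=cv2.resize(g(t[130:215,235:435]),None,fx=4,fy=4,interpolation=cv2.INTER_CUBIC)
b=cv2.resize(g(s[145:270,210:410])[:65*2],None,fx=2,fy=2,interpolation=cv2.INTER_CUBIC)
b2=np.zeros((250,800,3),np.uint8);b2[:,:400]=b
b2[:,400:800]=cv2.resize(g(s[200:262.__int__(),210:310]),(400,248),interpolation=cv2.INTER_CUBIC)[:250] if 0 else cv2.resize(g(s[200:262,210:310]),(400,250),interpolation=cv2.INTER_CUBIC)
cv2.imwrite("pics/zoom.png",np.vstack([a,b2]))
E
```

```text
File "<stdin>", line 7
    b2[:,400:800]=cv2.resize(g(s[200:262.__int__(),210:310]),(400,248),interpolation=cv2.INTER_CUBIC)[:250] if 0 else cv2.resize(g(s[200:262,210:310]),(400,250),interpolation=cv2.INTER_CUBIC)
                                        ^
SyntaxError: invalid decimal literal
```

```bash
python3 - <<'E'
import pickle,cv2,numpy as np
t=pickle.load(open("top.pkl","rb"))["color"][:,:,::-1];s=pickle.load(open("scene.pkl","rb"))["color"][:,:,::-1]
g=lambda a,w,h:cv2.resize(np.clip(a.astype(float)*1.5,0,255).astype(np.uint8),(w,h),interpolation=cv2.INTER_CUBIC)
a=g(t[135:210,235:435],800,300)
b=np.hstack([g(s[195:255,210:290],400,300),g(s[145:220,350:450],400,300)])
cv2.imwrite("pics/zoom.png",np.vstack([a,b]))
E
```

```text
(no output)
```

View pics/zoom.png

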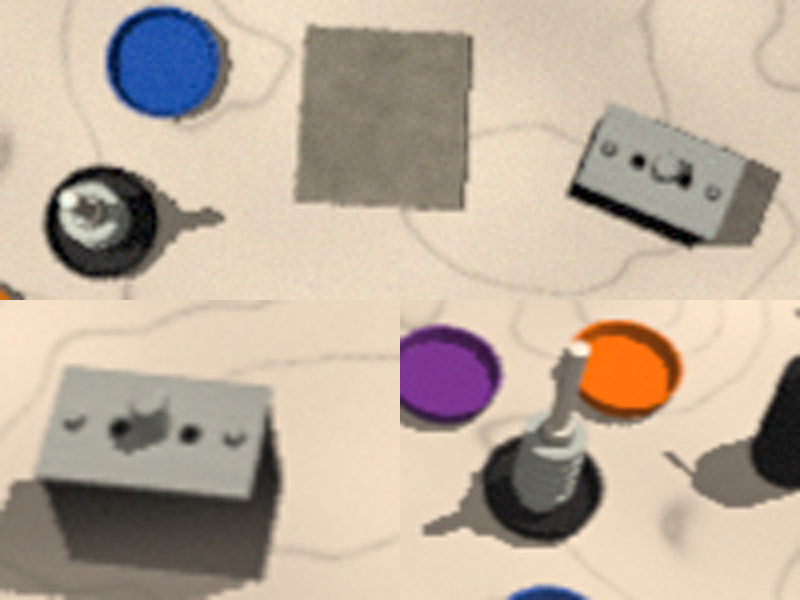

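Top row of the zoom: the plate corners, pins and knob near (668,163), the slab and the brush's dark dish near (102,222). Bottom row: the same plate and brush from the scene camera. Next I'll triangulate these.

```bash
cat > h.py <<'E'
import numpy as np,pickle,cv2
def ray(c,p):
    f=200/np.tan(np.radians(c["vfov"])/2);R=np.array(c["R"])
    d=R.T@np.array([(p[0]-c["cx"])/f,(p[1]-c["cy"])/f,1]);return -R.T@np.array(c["t"]),d/np.linalg.norm(d)
def tri(c1,p1,c2,p2):
    o1,d1=ray(c1,p1);o2,d2=ray(c2,p2)
    s=np.linalg.lstsq(np.c_[d1,-d2],o2-o1,rcond=None)[0]
    a,b=o1+s[0]*d1,o2+s[1]*d2
    return (a+b)/2,np.linalg.norm(a-b)
def plane(c,p,z):
    o,d=ray(c,p);return o+d*(z-o[2])/d[2]
def px(c,X):
    f=200/np.tan(np.radians(c["vfov"])/2);v=np.array(c["R"])@X+c["t"];return f*v[:2]/v[2]+[c["cx"],c["cy"]]
E
python3 - <<'E'
from h import *
np.set_printoptions(precision=4,suppress=True)
T=pickle.load(open("top.pkl","rb"));S=pickle.load(open("scene.pkl","rb"))
tp=lambda u,v:(235+u/4-.4,135+v/4-.4)
s1=lambda u,v:(210+u/5-.4,195+(v-300)/5-.4)
s2=lambda u,v:(350+(u-400)/4-.4,145+(v-300)/4-.4)
for n,a,b in [("c++",tp(613,104),s1(252,497)),("c+-",tp(750,158),s1(38,475)),("c--",tp(715,243),s1(65,367)),("c-+",tp(580,185),s1(272,386)),
 ("pin+",tp(608,148),s1(234,438)),("pin-",tp(713,192),s1(73,424)),("knob",tp(665,163),s1(148,400)),
 ("brushtop",tp(68,198),s2(578,350)),("dish",tp(102,222),s2(544,490))]:
    print(n,*tri(T,a,S,b))
# slab, dish by mask / ellipses
for n,c,box in(("T",T,[(300,135,360,195)]),("S",S,[(285,205,360,270)])):
    x0,y0,x1,y1=box[0];im=cv2.cvtColor(c["color"],cv2.COLOR_RGB2HSV)[y0:y1,x0:x1]
    m=((im[...,2]<130)).astype(np.uint8)
    k=max(cv2.findContours(m,0,2)[0],key=cv2.contourArea)
    q=cv2.approxPolyDP(k,4,True)[:,0]+[x0,y0]
    P=[plane(c,p,.008) for p in q];print(n,cv2.contourArea(k),q.tolist());print(np.array(P),np.mean(P,0))
for n,c,box in(("T",T,(240,172,280,206)),("S",S,(365,170,408,208))):
    x0,y0,x1,y1=box;m=(c["color"].max(2)[y0:y1,x0:x1]<45).astype(np.uint8)
    k=max(cv2.findContours(m,0,2)[0],key=cv2.contourArea);h=cv2.convexHull(k)[:,0]+[x0,y0]
    P=np.array([plane(c,p,.022)[:2] for p in h],np.float32);print(n,"dish",cv2.minEnclosingCircle(P),cv2.fitEllipse(P))
# straightness of table edge in top view
E
```

```text
c++ [ 0.5928 -0.2147  0.1135] 0.006670129902721517
c+- [ 0.5407 -0.3343  0.1175] 0.0068757159002340515
c-- [ 0.4655 -0.3028  0.1127] 0.0033563037379414993
c-+ [ 0.52   -0.1834  0.1146] 0.005304456981628429
pin+ [ 0.5519 -0.212   0.1165] 0.0005395648412390352
pin- [ 0.5107 -0.3041  0.1149] 7.960475244466249e-05
knob [ 0.5327 -0.2563  0.1526] 0.0003405477053160205
brushtop [0.5063 0.2555 0.2067] 0.000565796157207273
dish [0.5059 0.2577 0.014 ] 0.003026461844196834
T 1819.5 [[312, 141], [308, 184], [350, 187], [353, 144]]
[[ 0.6916  0.0564  0.008 ]
 [ 0.5255  0.0744  0.008 ]
 [ 0.5108 -0.0852  0.008 ]
 [ 0.6766 -0.1009  0.008 ]] [ 0.6011 -0.0138  0.008 ]
S 2154.5 [[337, 210], [294, 219], [305, 263], [352, 253]]
[[ 0.5212  0.0691  0.008 ]
 [ 0.5108 -0.0834  0.008 ]
 [ 0.6786 -0.0967  0.008 ]
 [ 0.6917  0.0584  0.008 ]] [ 0.6006 -0.0131  0.008 ]
T dish ((0.5048927068710327, 0.25502777099609375), 0.05261713266372681) ((0.5049776434898376, 0.2550886273384094), (0.10281889140605927, 0.10411307960748672), 6.338337421417236)
S dish ((0.5089349746704102, 0.2538294792175293), 0.05591418594121933) ((0.506477415561676, 0.2543392479419708), (0.10131813585758209, 0.11402077972888947), 51.902992248535156)
```

```bash
cat >> h.py <<'E'
from scipy.spatial.transform import Rotation as Ro
def d(x,y,z,a):
    "shift cm / turn to TCP xyz with closing line at a degrees, from the measured pose"
    from rig import robot
    o=robot.get_obs();R=Ro.from_quat(o["tool_rot"])
    best=None
    for k in(0,180):
        b=np.radians(a+k);Y=np.array([np.cos(b),np.sin(b),0]);Z=np.array([0,0,-1.])
        v=(R.inv()*Ro.from_matrix(np.c_[np.cross(Y,Z),Y,Z])).as_rotvec()
        if best is None or np.linalg.norm(v)<np.linalg.norm(best):best=v
    print((x,y,z,a),np.round(R.inv().apply(np.array([x,y,z])-o["position"])*100,2),np.round(best,3),"q6",round(o["q"][5],2))
E
python3 - <<'E'
from h import *
d(.159,-.604,.33,104.8);d(.531,-.2575,.25,-24.1)
E
```

```text
(0.159, -0.604, 0.33, 104.8) [ -0.03   0.   -10.83] [-0.002 -0.    -0.001] q6 -0.18
(0.531, -0.2575, 0.25, -24.1) [ 44.77 -24.    -2.77] [-0.002 -0.001 -0.892] q6 -0.18
```

Emit:
play_rows(
  gripper=[-1, -1, -1, -1, -1, -1, -1, -1, -1, -1, -1, -1],
  delta_pos=[
    [0, 0, -5],
    [4, -2, -10],
    [9, -5, -11],
    [14, -7.5, -11],
    [19, -10, -11],
    [24, -13, -11],
    [29, -15.5, -11],
    [34, -18, -10],
    [39, -21, -8],
    [44.77, -24, -5],
    [44.77, -24, -2.8],
    [44.77, -24, -2.8],
  ],
  turn=[
    [0, 0, 0],
    [0, 0, -0.09],
    [0, 0, -0.18],
    [0, 0, -0.27],
    [0, 0, -0.36],
    [0, 0, -0.45],
    [0, 0, -0.54],
    [0, 0, -0.63],
    [0, 0, -0.72],
    [0, 0, -0.81],
    [0, 0, -0.892],
    [0, 0, -0.892],
  ],
)

```text
time: 1.6
position: [0.5301, -0.256, 0.248]
tool_rot: [0.839, 0.544, -0.001, -0.003]
ft_force: [-0.6, -0.4, 0.8]
grip_width: 0.0871
grip_force: 0.0
```

```bash
python3 - <<'E'
from h import *
d(.5315,-.257,.121,-24.1)
E
```

```text
(0.5315, -0.257, 0.121, -24.1) [-0.05  0.25 12.69] [-0.006 -0.001  0.001] q6 -0.22
```

Emit:
play_rows(
  gripper=[-1, -1, -1, -1, -1, -1, 0.6, 0.6, 1, 1, 1, 1],
  delta_pos=[
    [0, 0.2, 4],
    [0, 0.2, 8],
    [0, 0.2, 11],
    [0, 0.2, 12.6],
    [0, 0.2, 12.6],
    [0, 0.2, 12.6],
    [0, 0.2, 12.6],
    [0, 0.2, 12.6],
    [0, 0.2, 12.6],
    [0, 0.2, 12.6],
    [0, 0.2, 12.6],
    [0, 0.2, 12.6],
  ],
  turn=[
    [0, 0, 0],
    [0, 0, 0],
    [0, 0, 0],
    [0, 0, 0],
    [0, 0, 0],
    [0, 0, 0],
    [0, 0, 0],
    [0, 0, 0],
    [0, 0, 0],
    [0, 0, 0],
    [0, 0, 0],
    [0, 0, 0],
  ],
  squeeze=25,
)

```text
time: 3.1
position: [0.5329, -0.2589, 0.1245]
tool_rot: [0.839, 0.544, -0.0, -0.0]
ft_force: [0.0, -0.0, 0.1]
grip_width: 0.035
grip_force: 0.0
```

Emit:
play_rows(
  gripper=[1, 1, 1, 1],
  delta_pos=[
    [0, 0, 0.2],
    [0, 0, 0.2],
    [0, 0, 0.2],
    [0, 0, 0.2],
  ],
  turn=[
    [0, 0, 0],
    [0, 0, 0],
    [0, 0, 0],
    [0, 0, 0],
  ],
)

```text
time: 3.6
position: [0.5327, -0.2587, 0.1222]
tool_rot: [0.839, 0.544, -0.0, -0.0]
ft_force: [-1.5, 0.2, -2.3]
grip_width: 0.0212
grip_force: 25.0
```

Gripped at about 22 mm. Now I'll lift straight up and measure.

Emit:
play_rows(
  gripper=[1, 1, 1, 1, 1, 1, 1],
  delta_pos=[
    [0, 0, -0.7],
    [0, 0, -1.5],
    [0, 0, -2.5],
    [0, 0, -4.5],
    [0, 0, -7],
    [0, 0, -7],
    [0, 0, -7],
  ],
  turn=[
    [0, 0, 0],
    [0, 0, 0],
    [0, 0, 0],
    [0, 0, 0],
    [0, 0, 0],
    [0, 0, 0],
    [0, 0, 0],
  ],
)

```text
time: 4.47
position: [0.5325, -0.2586, 0.1922]
tool_rot: [0.839, 0.544, -0.0, -0.0]
ft_force: [0.5, 0.5, -2.5]
grip_width: 0.0214
grip_force: 25.0
```

```bash
python3 - <<'E'
from h import *
d(.601,-.0135,.19,-5.5)
d(.601,-.0135,.03,-5.5)
from rig import robot
t=robot.camera("top")["color"][:,:,::-1];s=robot.camera("scene")["color"][:,:,::-1]
g=lambda a:cv2.resize(np.clip(a.astype(float)*1.5,0,255).astype(np.uint8),(400,300),interpolation=cv2.INTER_CUBIC)
cv2.imwrite("pics/lift.png",np.hstack([g(s[170:260,190:310]),g(t[130:220,340:460])]))
E
```

```text
(0.601, -0.0135, 0.19, -5.5) [25.17 -3.77  0.23] [-0.001 -0.    -0.325] q6 -0.22
(0.601, -0.0135, 0.03, -5.5) [25.17 -3.76 16.23] [-0.001 -0.    -0.325] q6 -0.22
```

View pics/lift.png

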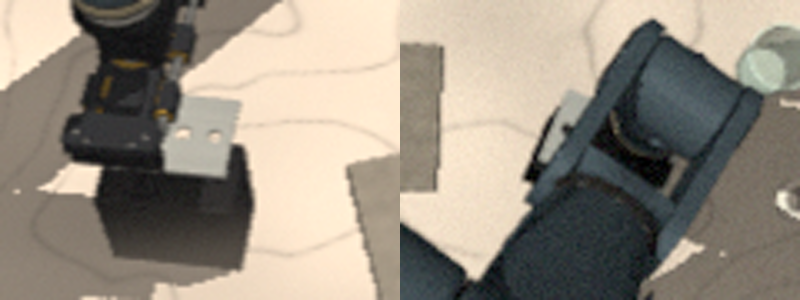

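The plate is level and clear of the pins. Carrying it to the slab.

Emit:
play_rows(
  gripper=[1, 1, 1, 1, 1, 1, 1, 1, 1, 1, 1, 1],
  delta_pos=[
    [3, -0.5, 0],
    [7, -1, 0],
    [11, -1.6, 0],
    [15, -2.3, 0],
    [19, -2.9, 0],
    [23, -3.5, 2],
    [25.2, -3.8, 5],
    [25.2, -3.8, 9],
    [25.2, -3.8, 12],
    [25.2, -3.8, 14.5],
    [25.2, -3.8, 15.8],
    [25.2, -3.8, 15.8],
  ],
  turn=[
    [0, 0, -0.04],
    [0, 0, -0.09],
    [0, 0, -0.14],
    [0, 0, -0.19],
    [0, 0, -0.24],
    [0, 0, -0.29],
    [0, 0, -0.325],
    [0, 0, -0.325],
    [0, 0, -0.325],
    [0, 0, -0.325],
    [0, 0, -0.325],
    [0, 0, -0.325],
  ],
)

```text
time: 6.08
position: [0.6003, -0.0133, 0.0333]
tool_rot: [0.74, 0.672, -0.001, -0.001]
ft_force: [-0.4, 0.4, -0.8]
grip_width: 0.0212
grip_force: 25.0
```

Emit:
play_rows(
  gripper=[1, 1],
  delta_pos=[
    [0, 0, 0.5],
    [0, 0, 0.5],
  ],
  turn=[
    [0, 0, 0],
    [0, 0, 0],
  ],
)

```text
time: 6.32
position: [0.6016, -0.0135, 0.0301]
tool_rot: [0.74, 0.672, 0.0, 0.0]
ft_force: [0.0, 0.9, -1.1]
grip_width: 0.0217
grip_force: 25.0
```

Emit:
play_rows(
  gripper=[1, 1, 1, 1],
  delta_pos=[
    [0, 0, 0.4],
    [0, 0, 0.8],
    [0, 0, 1.0],
    [0, 0, 1.0],
  ],
  turn=[
    [0, 0, 0],
    [0, 0, 0],
    [0, 0, 0],
    [0, 0, 0],
  ],
)

```text
time: 6.82
position: [0.6011, -0.0134, 0.0202]
tool_rot: [0.74, 0.672, -0.0, -0.0]
ft_force: [-1.3, -0.1, 4.4]
grip_width: 0.0211
grip_force: 25.0
```

Force reads +4.4 N, so the plate is touching the slab. Releasing and rising.

Emit:
play_rows(
  gripper=[0.4, -0.3, -1, -1, -1, -1, -1, -1, -1, -1, -1, -1],
  delta_pos=[
    [0, 0, 0],
    [0, 0, 0],
    [0, 0, 0],
    [0, 0, 0],
    [0, 0, 0],
    [0, 0, 0],
    [0, 0, -1],
    [0, 0, -4],
    [0, 0, -9],
    [0, 0, -15],
    [0, 0, -21],
    [0, 0, -26],
  ],
  turn=[
    [0, 0, 0],
    [0, 0, 0],
    [0, 0, 0],
    [0, 0, 0],
    [0, 0, 0],
    [0, 0, 0],
    [0, 0, 0],
    [0, 0, 0],
    [0, 0, 0],
    [0, 0, 0],
    [0, 0, 0],
    [0, 0, 0],
  ],
)

```text
time: 8.32
position: [0.6013, -0.0134, 0.2831]
tool_rot: [0.74, 0.672, 0.001, 0.001]
ft_force: [-0.7, -0.3, -0.7]
grip_width: 0.0867
grip_force: 0.0
```

```bash
python3 - <<'E'
from h import *
for a in(26.7,0,-5.5,60):d(.506,.2555,.30,a)
from rig import robot
print(robot.get_obs()["q"])
s=robot.camera("scene")["color"][:,:,::-1]
cv2.imwrite("pics/placed.png",cv2.resize(np.clip(s[150:280,200:430].astype(float)*1.5,0,255).astype(np.uint8),(690,390),interpolation=cv2.INTER_CUBIC))
E
```

```text
(0.506, 0.2555, 0.3, 26.7) [ 25.85 -12.06  -1.73] [ 0.003  0.001 -0.562] q6 -0.11
(0.506, 0.2555, 0.3, 0) [ 25.85 -12.06  -1.73] [ 0.003  0.    -0.096] q6 -0.11
(0.506, 0.2555, 0.3, -5.5) [ 25.85 -12.06  -1.73] [0.003 0.    0.   ] q6 -0.11
(0.506, 0.2555, 0.3, 60) [ 25.85 -12.06  -1.73] [ 0.003  0.002 -1.143] q6 -0.11
[-2.07868933e-01  4.32281471e-01  1.42326797e+00  2.51649607e-05
  1.28300028e+00 -1.11937826e-01]
```

View pics/placed.png

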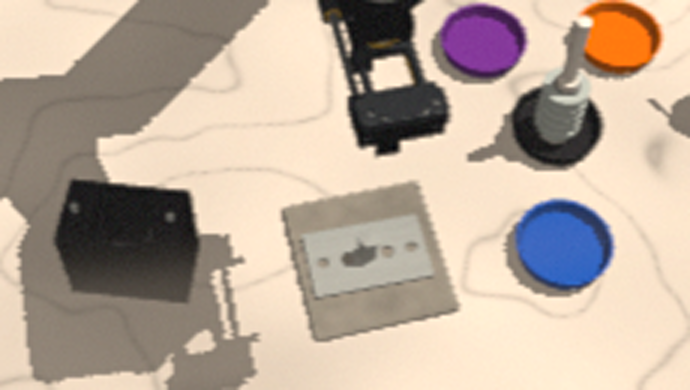

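The plate lies flat and centred on the slab at about (367,257) in this crop, and the holder is open and in place. On to the brush.

Emit:
play_rows(
  gripper=[-1, -1, -1, -1, -1, -1, -1, -1, -1, -1],
  delta_pos=[
    [4, -2, -1.7],
    [8, -4, -1.7],
    [12, -6, -1.7],
    [16, -8, -1.7],
    [20, -9.5, -1.7],
    [24, -11, -1.7],
    [25.85, -12.05, -1.7],
    [25.85, -12.05, -1.7],
    [25.85, -12.05, -1.7],
    [25.85, -12.05, -1.7],
  ],
  turn=[
    [0, 0, -0.08],
    [0, 0, -0.16],
    [0, 0, -0.24],
    [0, 0, -0.32],
    [0, 0, -0.4],
    [0, 0, -0.48],
    [0, 0, -0.56],
    [0, 0, -0.56],
    [0, 0, -0.56],
    [0, 0, -0.56],
  ],
)

```text
time: 9.62
position: [0.5066, 0.2544, 0.2966]
tool_rot: [0.527, 0.85, -0.0, 0.0]
ft_force: [1.0, 0.1, -1.4]
grip_width: 0.0872
grip_force: 0.0
```

```bash
python3 - <<'E'
from h import *
d(.506,.2555,.147,26.7)
E
```

```text
(0.506, 0.2555, 0.147, 26.7) [ 0.13 -0.   14.96] [ 0.     0.    -0.004] q6 -0.19
```

Emit:
play_rows(
  gripper=[-1, -1, -1, -1, -1, -1, 0.2, 0.5, 1, 1, 1, 1],
  delta_pos=[
    [0.1, 0, 3],
    [0.1, 0, 6],
    [0.1, 0, 9],
    [0.1, 0, 12],
    [0.1, 0, 14.8],
    [0.1, 0, 15],
    [0.1, 0, 15],
    [0.1, 0, 15],
    [0.1, 0, 15],
    [0.1, 0, 15],
    [0.1, 0, 15],
    [0.1, 0, 15],
  ],
  turn=[
    [0, 0, 0],
    [0, 0, 0],
    [0, 0, 0],
    [0, 0, 0],
    [0, 0, 0],
    [0, 0, 0],
    [0, 0, 0],
    [0, 0, 0],
    [0, 0, 0],
    [0, 0, 0],
    [0, 0, 0],
    [0, 0, 0],
  ],
  squeeze=25,
)

```text
time: 11.12
position: [0.5056, 0.2564, 0.1466]
tool_rot: [0.526, 0.851, 0.0, 0.0]
ft_force: [0.6, 0.1, -0.4]
grip_width: 0.0349
grip_force: 0.0
```

Emit:
play_rows(
  gripper=[1, 1, 1, 1, 1],
  delta_pos=[
    [0, 0, 0],
    [0, 0, 0],
    [0, 0, 0],
    [0, 0, 0],
    [0, 0, 0],
  ],
  turn=[
    [0, 0, 0],
    [0, 0, 0],
    [0, 0, 0],
    [0, 0, 0],
    [0, 0, 0],
  ],
)

```text
time: 11.75
position: [0.5055, 0.2563, 0.1465]
tool_rot: [0.526, 0.851, -0.0, -0.0]
ft_force: [0.9, 0.4, -1.1]
grip_width: 0.0178
grip_force: 25.0
```

Emit:
play_rows(
  gripper=[1, 1, 1, 1, 1, 1, 1],
  delta_pos=[
    [0, 0, -1],
    [0, 0, -3.5],
    [0, 0, -7],
    [0, 0, -11],
    [0, 0, -15],
    [0, 0, -16.5],
    [0, 0, -16.5],
  ],
  turn=[
    [0, 0, 0],
    [0, 0, 0],
    [0, 0, 0],
    [0, 0, 0],
    [0, 0, 0],
    [0, 0, 0],
    [0, 0, 0],
  ],
)

```text
time: 12.62
position: [0.5058, 0.2564, 0.3123]
tool_rot: [0.526, 0.851, 0.001, 0.001]
ft_force: [0.5, 0.2, -1.4]
grip_width: 0.0173
grip_force: 25.0
```

```bash
python3 - <<'E'
from h import *
from rig import robot
d(.531,-.2575,.312,-24.1);d(.531,-.2575,.312,-45)
T=robot.camera("top");S=robot.camera("scene")
s=S["color"];x0,y0,x1,y1=205,195,285,265
# pins on the bare holder
p=[px(c,np.array([*(np.array([.531,-.2575])+k*np.array([.408,.913])*.05),.12])) for c in(T,S) for k in(1,-1)];print(np.round(p,1))
g=lambda a:cv2.resize(np.clip(a.astype(float)*2.5,0,255).astype(np.uint8)[:,:,::-1],(400,350),interpolation=cv2.INTER_CUBIC)
cv2.imwrite("pics/brush.png",np.vstack([np.hstack([g(s[200:270,205:285]),g(T["color"][150:220,365:445])]),np.pad(cv2.resize(s[60:220,300:460][:,:,::-1],(250,250)),((0,0),(0,550),(0,0)))]))
E
```

```text
(0.531, -0.2575, 0.312, -24.1) [-4.709e+01 -2.075e+01  1.000e-02] [ 0.002 -0.001  0.885] q6 -0.19
(0.531, -0.2575, 0.312, -45) [-4.709e+01 -2.075e+01  1.000e-02] [ 2.000e-03 -1.000e-03  1.249e+00] q6 -0.19
[[386.8 171.6]
 [412.9 182.5]
 [256.4 221.5]
 [224.2 218.4]]
```

View pics/brush.png

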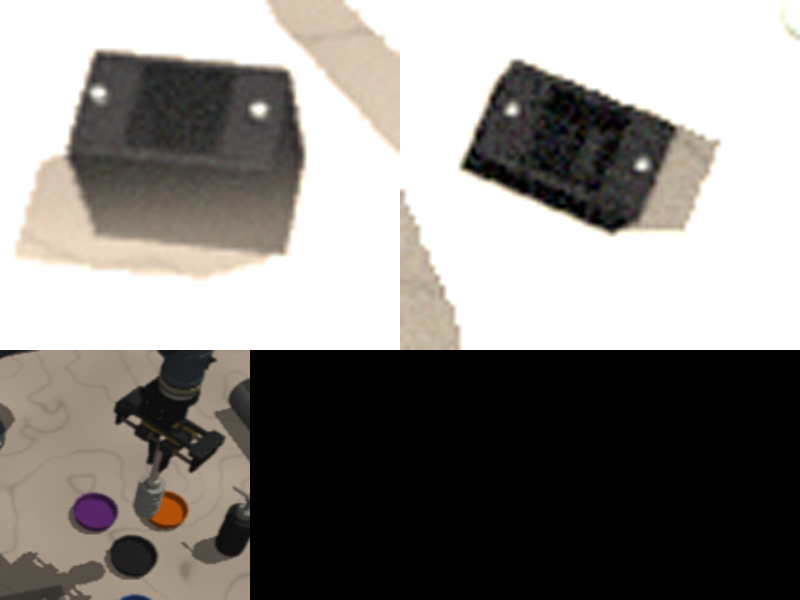

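The pins sit within 1 mm of the predicted pixels, so the well centre is confirmed. The brush hangs upright.

Emit:
play_rows(
  gripper=[1, 1, 1, 1, 1, 1, 1, 1, 1, 1, 1, 1],
  delta_pos=[
    [-2, -1, 0],
    [-6, -2.6, 0],
    [-11, -4.8, 0],
    [-16, -7, 0],
    [-21, -9.2, 0],
    [-26, -11.4, 0],
    [-31, -13.6, 0],
    [-36, -15.8, 0],
    [-41, -18, 0],
    [-45, -19.8, 0],
    [-47.1, -20.75, 0],
    [-47.1, -20.75, 0],
  ],
  turn=[
    [0, 0, 0.04],
    [0, 0, 0.11],
    [0, 0, 0.2],
    [0, 0, 0.3],
    [0, 0, 0.4],
    [0, 0, 0.49],
    [0, 0, 0.58],
    [0, 0, 0.67],
    [0, 0, 0.76],
    [0, 0, 0.84],
    [0, 0, 0.885],
    [0, 0, 0.885],
  ],
)

```text
time: 14.22
position: [0.5303, -0.2582, 0.3099]
tool_rot: [0.84, 0.543, -0.0, -0.002]
ft_force: [-0.2, 0.7, -0.9]
grip_width: 0.0174
grip_force: 25.0
```

Emit:
play_rows(
  gripper=[1, 1, 1],
  delta_pos=[
    [0, 0, 0],
    [0, 0, 0],
    [0, 0, 0],
  ],
  turn=[
    [0, 0, 0],
    [0, 0, 0],
    [0, 0, 0],
  ],
)

```text
time: 14.6
position: [0.531, -0.2564, 0.3118]
tool_rot: [0.839, 0.545, 0.0, 0.0]
ft_force: [0.2, 0.4, -1.4]
grip_width: 0.0177
grip_force: 25.0
```

```bash
python3 - <<'E'
from h import *
from rig import robot
d(.531,-.258,.16,-24.1)
o=robot.get_obs();p=o["position"]
S=robot.camera("scene")
tip=px(S,np.array([p[0],p[1],p[2]-.1405]));print("expected tip px",tip, "well rim centre",px(S,np.array([.531,-.258,.11])))
x0,y0=int(tip[0])-50,int(tip[1])-60
im=cv2.resize(np.clip(S["color"][y0:y0+120,x0:x0+100].astype(float)*1.6,0,255).astype(np.uint8)[:,:,::-1],(500,600),interpolation=cv2.INTER_CUBIC);print(x0,y0)
cv2.imwrite("pics/over.png",im)
E
```

```text
(0.531, -0.258, 0.16, -24.1) [-0.14  0.07 15.18] [ 0.    -0.     0.001] q6 -0.22
expected tip px [238.17929359 210.75779593] well rim centre [240.57815025 221.67834081]
188 150
```

View pics/over.png

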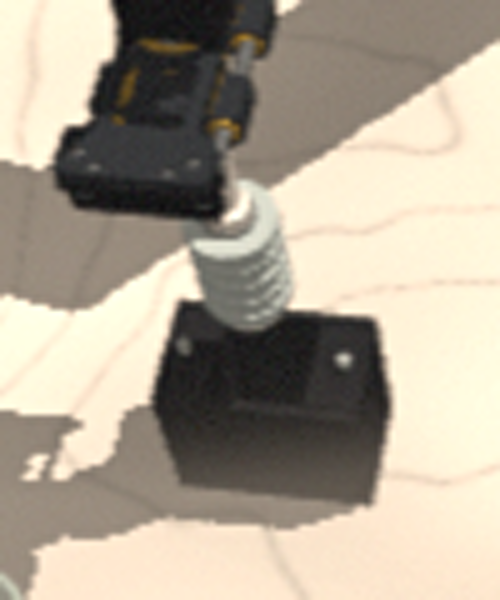

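The brush tip sits over the well at about (252,310) in this crop. I'll descend gently and watch the force.

Emit:
play_rows(
  gripper=[1, 1, 1, 1, 1, 1, 1, 1],
  delta_pos=[
    [-0.15, 0.05, 1],
    [-0.15, 0.05, 2.5],
    [-0.15, 0.05, 4],
    [-0.15, 0.05, 5.5],
    [-0.15, 0.05, 7],
    [-0.15, 0.05, 8.5],
    [-0.15, 0.05, 9],
    [-0.15, 0.05, 9],
  ],
  turn=[
    [0, 0, 0],
    [0, 0, 0],
    [0, 0, 0],
    [0, 0, 0],
    [0, 0, 0],
    [0, 0, 0],
    [0, 0, 0],
    [0, 0, 0],
  ],
)

```text
time: 15.65
position: [0.5306, -0.2593, 0.2212]
tool_rot: [0.839, 0.544, -0.0, -0.0]
ft_force: [0.1, -0.2, -1.2]
grip_width: 0.0175
grip_force: 25.0
```

Emit:
play_rows(
  gripper=[1, 1, 1, 1, 1, 1, 1, 1, 1, 1, 1, 1],
  delta_pos=[
    [0, 0, 2],
    [0, 0, 4.5],
    [0, 0, 6.3],
    [0, 0, 6.5],
    [0, 0, 6.5],
    [0, 0, 6.5],
    [0, 0, 4],
    [0, 0, 1],
    [0, 0, -1.3],
    [0, 0, -1.5],
    [0, 0, -1.5],
    [0, 0, -1.5],
  ],
  turn=[
    [0, 0, 0],
    [0, 0, 0],
    [0, 0, 0],
    [0, 0, 0],
    [0, 0, 0],
    [0, 0, 0],
    [0, 0, 0],
    [0, 0, 0],
    [0, 0, 0],
    [0, 0, 0],
    [0, 0, 0],
    [0, 0, 0],
  ],
)

```text
time: 17.15
position: [0.53, -0.2588, 0.2354]
tool_rot: [0.839, 0.544, -0.0, -0.001]
ft_force: [0.1, 0.3, -1.4]
grip_width: 0.0173
grip_force: 25.0
```

Emit:
play_rows(
  gripper=[1, 1, 1, 1, 1, 1, 1, 1, 1, 1, 1, 1],
  delta_pos=[
    [0, 0, 2],
    [0, 0, 5],
    [0, 0, 7.6],
    [0, 0, 8],
    [0, 0, 8],
    [0, 0, 8],
    [0, 0, 5.5],
    [0, 0, 2.5],
    [0, 0, 0.3],
    [0, 0, 0],
    [0, 0, 0],
    [0, 0, 0],
  ],
  turn=[
    [0, 0, 0],
    [0, 0, 0],
    [0, 0, 0],
    [0, 0, 0],
    [0, 0, 0],
    [0, 0, 0],
    [0, 0, 0],
    [0, 0, 0],
    [0, 0, 0],
    [0, 0, 0],
    [0, 0, 0],
    [0, 0, 0],
  ],
)

```text
time: 18.65
position: [0.5301, -0.2589, 0.2355]
tool_rot: [0.839, 0.544, -0.0, -0.001]
ft_force: [-0.2, -0.4, -1.1]
grip_width: 0.0173
grip_force: 25.0
```

Emit:
play_rows(
  gripper=[1, 1, 1, 1, 1, 1],
  delta_pos=[
    [0, 0, 2],
    [0, 0, 5],
    [0, 0, 7.6],
    [0, 0, 8],
    [0, 0, 8],
    [0, 0, 8],
  ],
  turn=[
    [0, 0, 0],
    [0, 0, 0],
    [0, 0, 0],
    [0, 0, 0],
    [0, 0, 0],
    [0, 0, 0],
  ],
)

```text
time: 19.4
position: [0.5314, -0.2598, 0.1576]
tool_rot: [0.839, 0.544, 0.0, 0.001]
ft_force: [-0.0, -0.6, -1.0]
grip_width: 0.0174
grip_force: 25.0
```

Emit:
play_rows(
  gripper=[1, 1, 1, 1, 1, 1],
  delta_pos=[
    [0, 0, -2],
    [0, 0, -5],
    [0, 0, -7.6],
    [0, 0, -8],
    [0, 0, -8],
    [0, 0, -8],
  ],
  turn=[
    [0, 0, 0],
    [0, 0, 0],
    [0, 0, 0],
    [0, 0, 0],
    [0, 0, 0],
    [0, 0, 0],
  ],
)

```text
time: 20.15
position: [0.53, -0.2588, 0.2354]
tool_rot: [0.839, 0.544, -0.0, -0.001]
ft_force: [0.0, 0.4, -0.9]
grip_width: 0.0176
grip_force: 25.0
```

Emit:
play_rows(
  gripper=[1, 1, 1, 1, 1, 1],
  delta_pos=[
    [0, 0, -2],
    [0, 0, -4.5],
    [0, 0, -7],
    [0, 0, -7.6],
    [0, 0, -7.6],
    [0, 0, -7.6],
  ],
  turn=[
    [0, 0, 0],
    [0, 0, 0],
    [0, 0, 0],
    [0, 0, 0],
    [0, 0, 0],
    [0, 0, 0],
  ],
)

```text
time: 20.9
position: [0.53, -0.2588, 0.3109]
tool_rot: [0.839, 0.544, -0.001, -0.001]
ft_force: [0.4, 0.2, -1.1]
grip_width: 0.0169
grip_force: 25.0
```

```bash
python3 - <<'E'
from h import *
d(.5055,.2555,.30,26.7)
E
```

```text
(0.5055, 0.2555, 0.3, 26.7) [ 45.94 -23.25   1.19] [-0.003 -0.002 -0.887] q6 -0.22
```

Emit:
play_rows(
  gripper=[1, 1, 1, 1, 1, 1, 1, 1, 1, 1, 1, 1],
  delta_pos=[
    [2, -1, 0],
    [6, -3, 0],
    [11, -5.6, 0],
    [16, -8.1, 0],
    [21, -10.6, 0],
    [26, -13.2, 0],
    [31, -15.7, 0],
    [36, -18.2, 0],
    [41, -20.7, 0],
    [44.5, -22.5, 0],
    [45.95, -23.25, 0],
    [45.95, -23.25, 0],
  ],
  turn=[
    [0, 0, -0.04],
    [0, 0, -0.11],
    [0, 0, -0.2],
    [0, 0, -0.3],
    [0, 0, -0.4],
    [0, 0, -0.49],
    [0, 0, -0.58],
    [0, 0, -0.67],
    [0, 0, -0.76],
    [0, 0, -0.84],
    [0, 0, -0.887],
    [0, 0, -0.887],
  ],
)

```text
time: 22.4
position: [0.5052, 0.2559, 0.3121]
tool_rot: [0.524, 0.852, -0.001, -0.0]
ft_force: [0.0, -0.9, -1.2]
grip_width: 0.0172
grip_force: 25.0
```

Emit:
play_rows(
  gripper=[1, 1, 1],
  delta_pos=[
    [0, 0, 0],
    [0, 0, 0],
    [0, 0, 0],
  ],
  turn=[
    [0, 0, 0],
    [0, 0, 0],
    [0, 0, 0],
  ],
)

```text
time: 22.78
position: [0.5065, 0.254, 0.3126]
tool_rot: [0.526, 0.851, -0.0, 0.0]
ft_force: [0.5, -0.5, -1.4]
grip_width: 0.0176
grip_force: 25.0
```

```bash
python3 - <<'E'
from h import *
d(.5055,.2555,.15,26.7)
E
```

```text
(0.5055, 0.2555, 0.15, 26.7) [ 0.18 -0.02 16.26] [-0.     0.    -0.002] q6 -0.2
```

Emit:
play_rows(
  gripper=[1, 1, 1, 1, 1, 1, 1, 1, 1, 1],
  delta_pos=[
    [0.1, 0, 3],
    [0.1, 0, 6],
    [0.1, 0, 9],
    [0.1, 0, 12],
    [0.1, 0, 14],
    [0.1, 0, 15.2],
    [0.1, 0, 16],
    [0.1, 0, 16.2],
    [0.1, 0, 16.2],
    [0.1, 0, 16.2],
  ],
  turn=[
    [0, 0, 0],
    [0, 0, 0],
    [0, 0, 0],
    [0, 0, 0],
    [0, 0, 0],
    [0, 0, 0],
    [0, 0, 0],
    [0, 0, 0],
    [0, 0, 0],
    [0, 0, 0],
  ],
)

```text
time: 24.02
position: [0.5062, 0.2561, 0.1512]
tool_rot: [0.525, 0.851, 0.001, 0.0]
ft_force: [-0.0, 0.3, -0.2]
grip_width: 0.0175
grip_force: 25.0
```

Emit:
play_rows(
  gripper=[1, 1, 1, 1],
  delta_pos=[
    [0, 0, 0.2],
    [0, 0, 0.4],
    [0, 0, 0.4],
    [0, 0, 0.4],
  ],
  turn=[
    [0, 0, 0],
    [0, 0, 0],
    [0, 0, 0],
    [0, 0, 0],
  ],
)

```text
time: 24.52
position: [0.5057, 0.256, 0.1465]
tool_rot: [0.525, 0.851, -0.0, -0.0]
ft_force: [0.7, -0.0, -0.4]
grip_width: 0.0177
grip_force: 25.0
```

Emit:
play_rows(
  gripper=[1, 1, 1],
  delta_pos=[
    [0, 0, 0.1],
    [0, 0, 0.1],
    [0, 0, 0.1],
  ],
  turn=[
    [0, 0, 0],
    [0, 0, 0],
    [0, 0, 0],
  ],
)

```text
time: 24.9
position: [0.5059, 0.2561, 0.1464]
tool_rot: [0.525, 0.851, 0.0, 0.0]
ft_force: [-1.8, -1.4, 5.0]
grip_width: 0.0177
grip_force: 25.0
```

Contact came at the height where I picked it up, so the brush did not slip. Releasing.

Emit:
play_rows(
  gripper=[0.7, 0.4, 0, -0.5, -1, -1, -1, -1],
  delta_pos=[
    [0, 0, 0],
    [0, 0, 0],
    [0, 0, 0],
    [0, 0, 0],
    [0, 0, 0],
    [0, 0, 0],
    [0, 0, 0],
    [0, 0, 0],
  ],
  turn=[
    [0, 0, 0],
    [0, 0, 0],
    [0, 0, 0],
    [0, 0, 0],
    [0, 0, 0],
    [0, 0, 0],
    [0, 0, 0],
    [0, 0, 0],
  ],
)

```text
time: 25.9
position: [0.5058, 0.256, 0.1455]
tool_rot: [0.525, 0.851, -0.0, -0.0]
ft_force: [0.0, 0.0, 0.1]
grip_width: 0.0782
grip_force: 0.0
```

Emit:
play_rows(
  gripper=[-1, -1, -1, -1, -1, -1, -1, -1],
  delta_pos=[
    [0, 0, -2],
    [0, 0, -5],
    [0, 0, -9],
    [0, 0, -13],
    [0, 0, -16],
    [-6, 0, -17],
    [-12, 0, -17],
    [-12, 0, -17],
  ],
  turn=[
    [0, 0, 0],
    [0, 0, 0],
    [0, 0, 0],
    [0, 0, 0],
    [0, 0, 0],
    [0, 0, 0],
    [0, 0, 0],
    [0, 0, 0],
  ],
)

```text
time: 26.9
position: [0.5617, 0.1452, 0.3157]
tool_rot: [0.527, 0.85, -0.0, 0.001]
ft_force: [-0.5, 0.7, -0.5]
grip_width: 0.0868
grip_force: 0.0
```

```bash
python3 - <<'E'
from h import *
from rig import robot
s=robot.camera("scene")["color"][:,:,::-1]
cv2.imwrite("pics/end.png",cv2.resize(np.clip(s[140:310,130:480].astype(float)*1.5,0,255).astype(np.uint8),(800,388),interpolation=cv2.INTER_CUBIC))
E
```

```text
(no output)
```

View pics/end.png

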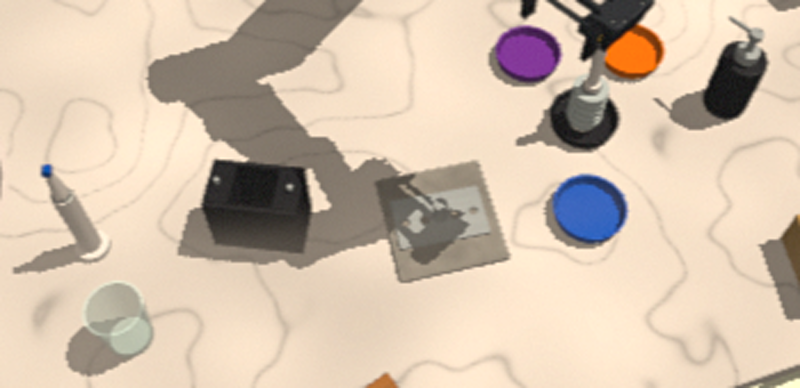

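The brush stands in its dark dish at (585,110), the plate lies on the slab at (443,217), and the holder and bystanders are in place. Handing in.

```bash
python3 -c "
from rig import robot
print(robot.hand_in())"
```

```text
the job is handed in; nothing more can be done
None
```

I finished the job and handed it in at about 27 s on the robot's clock: the cover lies on the slab, the holder's well got three full strokes, and the brush stands in its dish again; the hand-in returned no verdict.

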